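# Clamp the glued soap dish and hold it

### The job

The soap dish has broken in two and the glue is already on the break, so start the push-top timer by pressing its plunger all the way down to its stop. Then close the one-hand bar clamp by squeezing and releasing its trigger again and again, never pushing the bar, jaw or dish directly, until the jaw's spring pad brings the two dish halves together and is itself pressed in about half-way; never drive the pad all the way in, which cracks the dish. Finish while still squeezing the trigger so that the clamp keeps its pressure, and leave the other things on the counter where they are.

Things in the scene. Friction and masses are not known exactly. Their poses are not given: they have to be found in the camera images.
- clamp: black one-hand bar clamp on a round rubber foot, fixed to the counter. Origin on the counter below the middle of the fixed jaw's face; own z up, own +y from fixed jaw to moving jaw. Fixed jaw: face at y = 0, 44 mm wide, 4 to 44 mm high. Housing: y -90 to -4 mm, 36 mm wide, top 84 mm high. A plain bar tail sticks out behind it, 47 to 57 mm high, as far as y = -132 to -207 mm
- grip_back (a point): middle of the outer (clamp -y) face of the fixed grip, 120 mm above the counter. The grip is a black post above the housing: y -82 to -66 mm of the clamp, 24 mm wide in x, up to 152 mm high
- trigger_face (a point): middle of the outer (clamp +y) face of the trigger, 120 mm above the counter; moves with it. The trigger is a grey post like the grip, y -44 to -28 mm of the clamp at rest, 24 mm wide, 86 to 150 mm high. Squeeze grip and trigger together along the clamp's y: outer span 54 mm at rest, 38 mm fully squeezed; only the trigger moves
- trigger (a joint): trigger travel towards the fixed grip along the clamp's -y (m): 0 released, 0.016 fully squeezed; spring 1 N at rest, 2.6 N fully squeezed. Squeezed, its pawl draws the bar along by 5 mm teeth (up to 5 mm of a stroke is lost before it bites); let go, it springs back over the teeth and leaves the bar where it is
- bar (a joint): how far bar and moving jaw are drawn in along the clamp's -y (m): 0 wide open, 0.075 at most; starts at 0 to 0.02. Bar 12 mm wide, 47 to 60 mm high, runs over the dish; jaw 40 mm wide, 14 mm thick, 8 to 68 mm high. A 2.5 N friction brake alone holds it when the trigger is let go, so a pad pressed harder than that pushes it back out
- pad (a joint): how far the spring pad is pressed into the moving jaw (m): 0 free, 0.012 all the way in. The spring takes 2 N per mm, so about half-way is 12 N on the pad, and some 16 to 17 N on the trigger
- pad_face (a point): middle of the rubber pad's face (plate 36 mm wide, 34 mm high, 8 mm thick) on the moving jaw, which looks back to the fixed jaw, 25 mm above the counter. Behind the free plate is a 12 mm gap to the jaw, bridged by a steel pin; the gap closes as the pad is pressed in
- dish_near: half of the white ceramic soap dish next to the clamp's fixed jaw, loose, 76 mm (x) by 54 mm (y) by 24 mm high, a tray with 6 mm walls on three sides, open at the break. Origin under its centre; the break is at its own y = +27 mm, its end wall at y = -27 mm; its axes are nearly the clamp's
- dish_far: the other half of the dish, same size, nearest the moving jaw; its break is at its own y = -27 mm and its end wall at y = +27 mm. Starts 4 to 9 mm from the near half; the free pad starts 8 to 30 mm from its end wall
- dish_near_break (a point): middle of the near half's break face, 10 mm above its underside
- dish_far_break (a point): middle of the far half's break face, 10 mm above its underside
- timer: round white push-top timer, 80 mm across, fixed to the counter. Origin under its centre
- plunger_top (a point): centre of the top of the timer's steel plunger head (32 mm across), 54 mm above the counter when up, 44 mm when fully down
- plunger (a joint): how far the timer's plunger is pressed down (m): 0 up, 0.010 at its stop; needs 1.4 N to start and 5 N to reach the stop; springs back up
- organiser: bystander: blue seven-lid pill organiser, 34 x 156 x 25 mm, long along its own y, origin under its centre
- denture_case: bystander: pink denture case, 78 x 70 x 42 mm, origin under its centre
- magnifier: bystander: chrome magnifier lying flat, ring 82 mm across with its handle reaching 130 mm along its own -x, 12 mm high, origin under the lens centre
Not all that is in view belongs to the job. What is shaped like the dish_near but turquoise or yellow is not meant.

How it is judged:
By the outcome, as a careful person would: the job done as asked, in the order asked, and still so for the second after the job is handed in, while the arm keeps its last pose, push and grip.
It also fails if it takes over 58 s, if anything falls off the work surface, if the arm or the gripper's body presses on something with over 40 N, if the wrist force passes 120 N, or if a joint passes its speed limit or range.

### The arm

A 6-joint arm with a two-finger parallel gripper is mounted at the origin on the work surface. World frame = base frame: x ahead of the robot, y to its left, z up, the work surface at z = 0. Lengths are in m, angles in rad, forces in N, time in s.
With the tool pointing down it reaches from about 0.25 to 0.8 m from the base axis. Payload 8.5 kg.
Tool frame: the origin (TCP) lies midway between the tips of the shut fingers; the grasp point (between the pads) lies 19 mm behind it; z points along the fingers, y is the line along which they close (so a half turn about z gives the same grasp; the last joint's range is limited). The gripper opens to 85 mm and grips with 20 to 120 N. Pads are 22 mm wide; open, the fingers measure 114 mm over their backs; the gripper's body (76 mm by 85 mm) begins 54 mm behind the grasp point. The pads swing forward as they close: fully open they stand 13 mm farther back than shut.
Start: joints at [-1.151, 0.238, -0.013, 1.319, 0, 1.571], TCP at [0.214, -0.479, 0.231] pointing down, gripper open.
Joint ranges: [-2.66, 2.66], [-1.03, 1.9], [-1.14, 1.46], [-1.82, 2.27], [-1.45, 1.34], [-3.14, 3.14]. Speed limits (rad/s): [2.22, 2.22, 2.79, 3.14, 3.14, 3.14].

### API

Orientations are given as a unit quaternion [x, y, z, w].
In Python, from bench import manip, imaging gives the robot as it stands.
- The arm moves only by the tool drive_tool, never from a script. Its argument "motion" is a list of rows, each a list of 2 entries, a list of its own where there are three numbers: the shift along the tool's x, y, z in m, then the turn about the tool's z in degrees. In form: [[[dx, dy, dz], roll], ...]. A call has 1 to 12 rows; each row shifts and turns the commanded pose from where the row before left it, along the tool's axes as they then stand; what a row does not reach is not made up. A row lasts 1/12 s, in which the tool goes at most 41.7 mm and 7.16 degrees, less where a joint would pass 70% of its speed; a pose out of reach is approached as far as the arm can. A call is refused whole if a number of a shift passes 0.0417 or a number of a turn 7.16, either way. A call with a gripper value outside its range is refused whole. "claw" is the opening, from -1 (shut) to 1 (fully open), set as the call begins (left out, the last holds). The fingers move at their own pace and stop on an object; the grip force is fixed at half the most. Time passes only in rows, so rows that do not move let the fingers close. It gives the time, the measured TCP pose, the force, the opening and the grip force at its end, in the units of the state.
- manip.state(): the state, without advancing time (a new reading comes with each control period).
- imaging.capture(name): name is "scene" or "side" or "wrist"; returns a dict with "image" (400x640x3 uint8, red, green, blue), "mtx" (3x3 intrinsics, pixels), "R" (3x3) and "t" (3): a world point X has camera coordinates R X + t. Camera axes: x right, y down, z forward; pixel columns grow to the right and rows downward; lengths in m; the calibration is good to about 2 mm. A picture is of the moment at which its call begins. There is no depth.
- manip.job_done(): hands the job in; it is judged then, once.
The state is a dict: "clock": time; "q": joint angles; "joint_velocities": joint speeds; "tau": joint torques, N m; "tcp_pos": TCP position; "orientation": TCP orientation; "wrist_force": force on the tool from outside, world axes, zero at the start; "torque": the same for the moment, N m; "opening": finger opening in m; "finger_force": force on a finger pad.
Only numpy, scipy, OpenCV 4.12 (cv2) and the standard library are available. Lean on these libraries where they do the work, as an engineer would, in place of code of your own. Each camera call takes 0.05 s, during which the arm holds its last target. There are 200 camera calls.

## Working session

There is one attempt and no reset: what is moved stays moved. The work goes in short steps, Python scripts to look and compute and a tool call to move; the robot and the scene stay as the last step left them, time stands still between calls to the robot, and variables do not carry over. Pictures are saved under pics/ and viewed, at most 10 in all, crops included, and the job is handed in when it is done.

Besides the shell and the picture viewer there is one more tool, called after "Emit:" by a JSON object that holds its "fn" and its "kwargs". drive_tool: Moves the arm, as the interface text tells. Its arguments: {"type":"object","properties":{"motion":{"type":"array","items":{"type":"array"}},"claw":{"type":"number"}},"required":["motion"]}

```bash
mkdir -p pics
cat > h.py <<'E'
import numpy as np, cv2
from bench import manip, imaging
def cap(n,fn=None):
    c=imaging.capture(n)
    if fn: cv2.imwrite('pics/'+fn,c['image'][:,:,::-1])
    return c
def ray(c,uv,z):
    d=c['R'].T@np.linalg.solve(c['mtx'],[uv[0],uv[1],1]); o=-c['R'].T@c['t']
    return o+d*(z-o[2])/d[2]
def proj(c,X):
    p=c['mtx']@(c['R']@np.array(X)+c['t']); return p[:2]/p[2]
E
python3 - <<'E'
from h import *
a=cap('scene','s1.png');b=cap('side','d1.png')
for c in(a,b):
  print((-c['R'].T@c['t']).round(3),c['R'].round(2).tolist(),c['mtx'][0,0])
print(manip.state())
E
```

```text
[ 1.454 -0.337  1.198] [[0.28, 0.96, 0.01], [0.74, -0.21, -0.64], [-0.61, 0.19, -0.77]] 451.9640168769576
[0.48  0.743 1.068] [[-0.99, -0.12, -0.01], [-0.09, 0.77, -0.63], [0.08, -0.63, -0.77]] 403.56618015361
{'clock': 0.1, 'q': array([-1.15099436e+00,  2.38707866e-01, -1.41508543e-02,  1.31917858e+00,
       -1.71067846e-05,  1.57077815e+00]), 'joint_velocities': array([-0.00047843, -0.00032442,  0.0011178 , -0.00064337,  0.00129488,
       -0.00217545]), 'tau': array([-1.90365886e-04, -5.39719212e+01,  3.46999311e+01,  1.34261936e-02,
       -2.80188988e-05, -2.83563867e-05]), 'tcp_pos': array([ 0.21382976, -0.47909191,  0.23075611]), 'orientation': array([ 9.78049467e-01,  2.08371915e-01, -1.37646975e-04, -6.05088485e-04]), 'wrist_force': array([-0.60512482,  0.21343421,  0.42173363]), 'torque': array([-0.04322009,  0.01216308, -0.01953471]), 'finger_force': 0.0, 'opening': 0.08532200679138419}
```

View pics/s1.png

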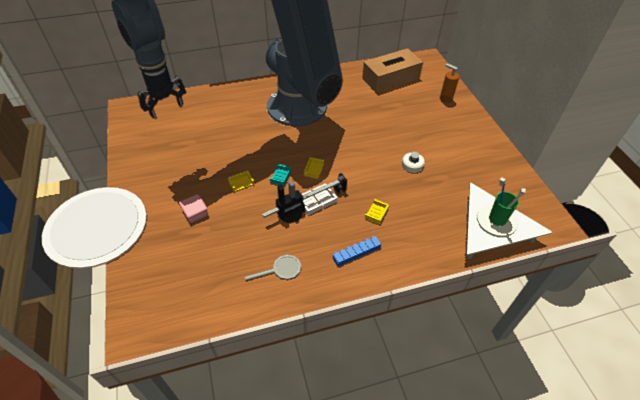

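View pics/d1.png

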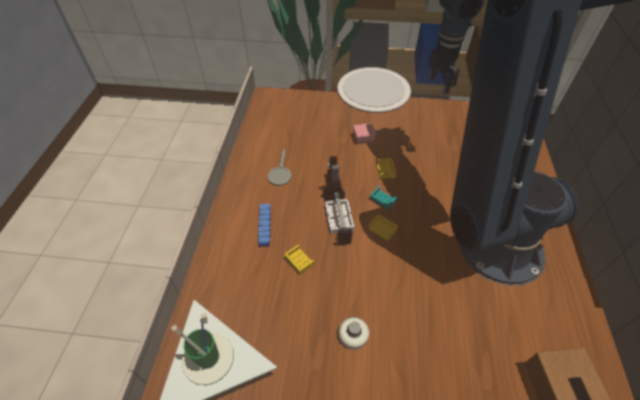

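Scene view: timer at (413,161), with its plunger at about (413,157). The clamp is at (288,207), with the white dish halves at (320,198) and the moving jaw at (341,184). The yellow (376,211; 240,181; 313,167) and turquoise (281,174) dish pieces are decoys. The white one under the bar is the one meant. I'll check it in an enlarged crop.

Run:
```python
from h import *
a=cv2.imread('pics/s1.png')[160:230,250:360];b=cv2.imread('pics/d1.png')[145:250,300:400]
a2=cv2.resize(a,(770,490),interpolation=cv2.INTER_CUBIC)
cv2.imwrite('pics/c1.png',a2)
cv2.imwrite('pics/c2.png',cv2.resize(b,(571,600),interpolation=cv2.INTER_CUBIC))
# timer: white blob
A=imaging.capture('scene');B=imaging.capture('side')
for c,(x0,y0,x1,y1) in((A,(395,145,430,178)),(B,(333,312,375,352))):
  im=c['image'][y0:y1,x0:x1].astype(int)
  m=((im.min(2)>110)&(im.max(2)-im.min(2)<45)).astype('uint8')
  ys,xs=np.nonzero(m); print(xs.min()+x0,xs.max()+x0,ys.min()+y0,ys.max()+y0)
print(ray(A,(413,157),.054),ray(B,(354,328),.054))
```

```text
403 424 152 168
340 368 318 346
[0.44790521 0.31452151 0.054     ] [0.44228317 0.33177373 0.054     ]
```

View pics/c1.png

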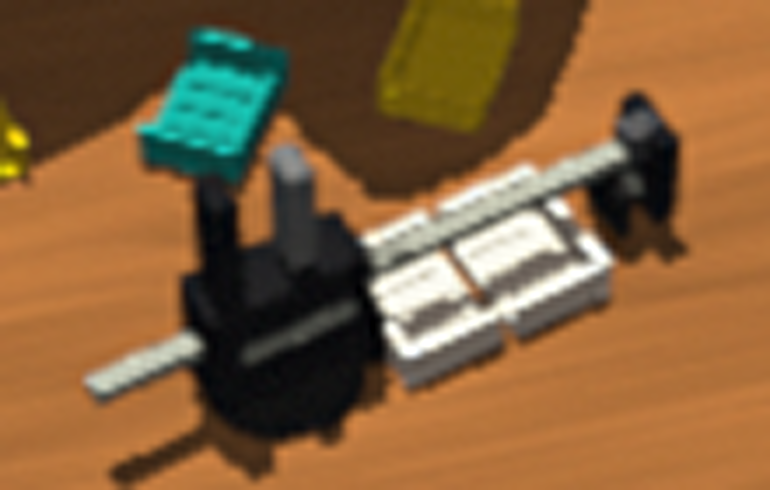

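View pics/c2.png

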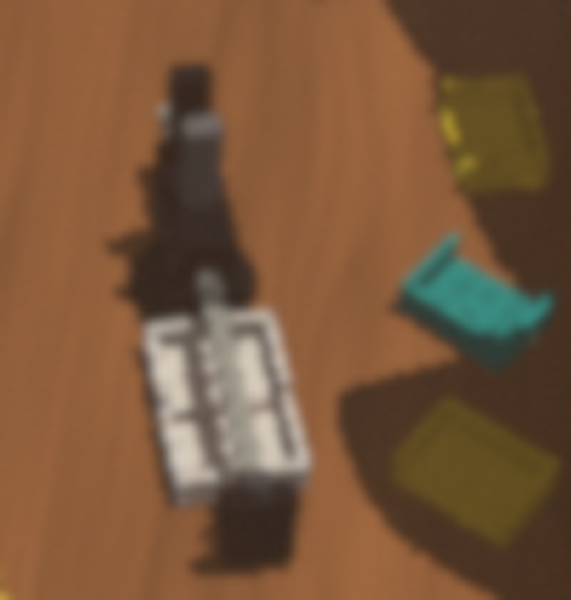

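The crops confirm the white halves sit under the bar. The grip top is black (scene 281,186) and the trigger top is grey (291,182). The turquoise piece stands beside the grip. Next I'll cast rays to locate these.

Run:
```python
from h import *
A=imaging.capture('scene');B=imaging.capture('side')
def tri(p,q):
  P=[c['mtx']@np.c_[c['R'],c['t']] for c in(A,B)]
  X=cv2.triangulatePoints(P[0],P[1],np.float64(p),np.float64(q)).ravel(); return (X[:3]/X[3]).round(3)
print('timer',tri((413.5,160),(354,332)))
for n,p,q,z in(('grip',(281,186),(333.3,158),.152),('trig',(291.4,182.5),(335.7,167),.150),('jaw',(341,177),(345,233),.068),('tail',(263.5,214.5),None,.055)):
  print(n,ray(A,p,z).round(3),ray(B,q,z).round(3) if q else '',tri(p,q) if q else '')
# dish corners at z=.024
for uv in((395,350),(605,265),(525,170)):print('dish',ray(A,(250+uv[0]/7,160+uv[1]/7),.024).round(3))
for uv in((148,325),(268,315),(308,465),(180,490)):print('dishB',ray(B,(300+uv[0]/5.71,145+uv[1]/5.71),.024).round(3))
for c,n,s in((A,'scene',(403,152,424,168)),(B,'side',(340,318,368,346))):
  im=cv2.resize(c['image'][s[1]-6:s[3]+6,s[0]-6:s[2]+6],None,fx=9,fy=9,interpolation=2)[:,:,::-1]
  cv2.imwrite('pics/t_%s.png'%n,im)
a,b=cv2.imread('pics/t_scene.png'),cv2.imread('pics/t_side.png')
h=max(a.shape[0],b.shape[0]);print(a.shape,b.shape)
cv2.imwrite('pics/t.png',np.hstack([cv2.copyMakeBorder(i,0,h-i.shape[0],0,0,0) for i in(a,b)]))
```

```text
timer [0.438 0.328 0.024]
grip [ 0.541 -0.185  0.152] [ 0.547 -0.18   0.152] [ 0.545 -0.184  0.152]
trig [ 0.534 -0.15   0.15 ] [ 0.536 -0.143  0.15 ] [ 0.534 -0.149  0.147]
jaw [0.483 0.032 0.068] [0.488 0.048 0.068] [0.483 0.037 0.061]
tail [ 0.559 -0.252  0.055]  
dish [ 0.555 -0.109  0.024]
dish [0.532 0.002 0.024]
dish [ 0.463 -0.018  0.024]
dishB [ 0.561 -0.101  0.024]
dishB [ 0.492 -0.116  0.024]
dishB [ 0.462 -0.011  0.024]
dishB [0.531 0.014 0.024]
(252, 297, 3) (360, 360, 3)
```

View pics/t.png

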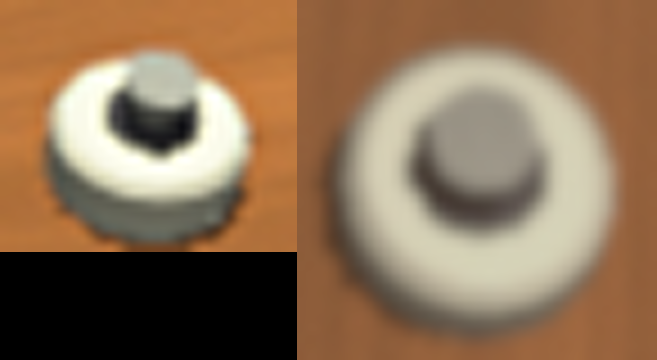

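The timer's plunger head is at crop (160,78) in the scene view and (186,138) in the side view. I'll turn these into positions and plan the first move.

Run:
```python
from h import *
A=imaging.capture('scene');B=imaging.capture('side')
p=ray(A,(414.8,154.7),.054);q=ray(B,(354.7,327.2),.054);print(p,q)
t=(p+q)/2
# tool axes after +9.2deg roll
x=np.array([.967,.255]);y=np.array([.255,-.967])
d=t[:2]-np.array([.2138,-.4791]);print(t,d@x,d@y)
g=np.array([.544,-.183]);tr=np.array([.535,-.148])
u=-y; o=((g+.074*u)+(tr+.036*u))/2
c=o-.063*u; print('origin',o,'squeeze centre',c,(c-t[:2])@x,(c-t[:2])@y)
```

```text
[0.43887741 0.32550453 0.054     ] [0.44062141 0.32944544 0.054     ]
[0.43974941 0.32747499 0.054     ] 0.42416970417780264 -0.7223409122828023
origin [ 0.525475 -0.112315] squeeze centre [ 0.54154  -0.173236] -0.02924980417780253 0.5101441242828024
```

Emit:
{"fn": "drive_tool", "kwargs": {"motion": [[[0, 0, 0], 4.6], [[0, 0, 0], 4.6], [[0, 0, 0], 0], [[0, 0, 0], 0]], "claw": -1}}

```text
clock: 0.73
tcp_pos: [0.2139, -0.4794, 0.2313]
orientation: [0.991, 0.13, -0.0, -0.0]
wrist_force: [-0.0, 0.7, 0.2]
opening: 0.0384
finger_force: 0.0
```

Emit:
{"fn": "drive_tool", "kwargs": {"motion": [[[0.02, -0.034, 0], 0], [[0.02, -0.034, 0], 0], [[0.02, -0.034, 0], 0], [[0.02, -0.034, 0], 0], [[0.02, -0.034, 0], 0], [[0.02, -0.034, 0], 0], [[0.02, -0.034, 0], 0], [[0.02, -0.034, 0], 0], [[0.02, -0.034, 0], 0], [[0.02, -0.034, 0], 0], [[0.02, -0.034, 0], 0], [[0.02, -0.034, 0], 0]]}}

```text
clock: 1.73
tcp_pos: [0.3414, -0.0216, 0.2317]
orientation: [0.991, 0.131, 0.001, 0.0]
wrist_force: [1.0, 0.3, -0.4]
opening: 0.0
finger_force: 0.0
```

Emit:
{"fn": "drive_tool", "kwargs": {"motion": [[[0.02, -0.034, 0.01], 0], [[0.02, -0.034, 0.01], 0], [[0.02, -0.034, 0.02], 0], [[0.02, -0.034, 0.02], 0], [[0.02, -0.034, 0.02], 0], [[0.02, -0.034, 0.01], 0], [[0.02, -0.034, 0], 0], [[0.02, -0.034, 0], 0], [[0, 0, 0], 0], [[0, 0, 0], 0], [[0, 0, 0], 0]]}}

```text
clock: 2.65
tcp_pos: [0.4436, 0.1935, 0.1491]
orientation: [0.982, 0.183, -0.007, -0.034]
wrist_force: [-0.7, 0.4, 0.0]
opening: 0.0
finger_force: 0.0
```

Run:
```python
from h import *
c=cap('wrist','w1.png'); s=manip.state(); print(s['tcp_pos'],s['clock'],proj(c,[.4397,.3275,.054]),proj(c,s['tcp_pos']))
```

```text
[0.44349068 0.19321957 0.14925039] 2.7 [169.71914031 144.53084069] [323.19365706 259.32575201]
```

View pics/w1.png

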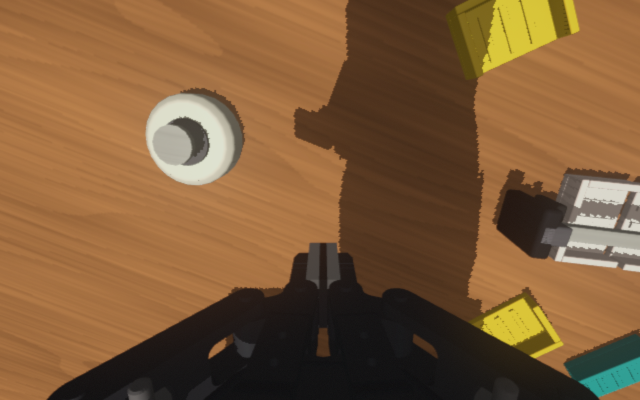

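The wrist view shows the plunger head at (174,144). My estimate projects to (170,144.5), so they agree. The tool yaw and tilt are off, so the last joint is probably at its limit. I'll check.

Run:
```python
from h import *
print(manip.state()['q'])
```

```text
[ 0.36643563  0.21276836 -0.26644481  1.09314237  0.07011453  3.13946387]
```

Emit:
{"fn": "drive_tool", "kwargs": {"motion": [[[0, 0, 0], -7], [[0, 0, 0], -7], [[0, 0, 0], -7], [[0, 0, 0], 0], [[0, 0, 0], 0]]}}

```text
clock: 3.12
tcp_pos: [0.4438, 0.1932, 0.1496]
orientation: [0.934, 0.357, -0.0, -0.035]
wrist_force: [-0.5, 0.4, -0.8]
opening: -0.0
finger_force: 0.0
```

Run:
```python
from h import *
s=manip.state();print(s['q'],s['tcp_pos'],s['orientation'])
```

```text
[ 0.36610451  0.21224778 -0.26618247  1.09293463  0.07032057  2.77743742] [0.44378899 0.19323009 0.14960153] [ 9.33503612e-01  3.56840567e-01 -3.18359717e-04 -3.51527453e-02]
```

Emit:
{"fn": "drive_tool", "kwargs": {"motion": [[[0, 0, 0], -7], [[0, 0, 0], -7], [[0, 0, 0], 0]]}}

```text
clock: 3.37
tcp_pos: [0.444, 0.1935, 0.1495]
orientation: [0.882, 0.47, 0.004, -0.035]
wrist_force: [-0.2, -0.4, 0.0]
opening: -0.0001
finger_force: 0.0
```

```bash
cat >> h.py <<'E'
from scipy.spatial.transform import Rotation as Ro
def shift(X):
    s=manip.state(); return (Ro.from_quat(s['orientation']).inv().apply(np.array(X)-s['tcp_pos'])).round(4)
E
python3 - <<'E'
from h import *
print(shift([.440,.328,.075]),shift([.440,.328,.042])-shift([.440,.328,.075]),manip.state()['q'])
E
```

```text
[ 0.1064 -0.0736  0.0832] [-0.0014  0.0019  0.0329] [ 0.3664494   0.21279748 -0.26571662  1.09291596  0.07038083  2.52782068]
```

Emit:
{"fn": "drive_tool", "kwargs": {"motion": [[[0.0266, -0.0184, 0.01], 0], [[0.0266, -0.0184, 0.01], 0], [[0.0266, -0.0184, 0.015], 0], [[0.0266, -0.0184, 0.015], 0], [[0, 0, 0.0166], 0], [[0, 0, 0.0166], 0], [[0, 0, 0], 0], [[0, 0, 0], 0]]}}

```text
clock: 4.03
tcp_pos: [0.4397, 0.3279, 0.0744]
orientation: [0.883, 0.468, 0.003, -0.035]
wrist_force: [-0.7, -0.1, 0.4]
opening: -0.0001
finger_force: 0.0
```

Run:
```python
from h import *
s=manip.state();print(s['tcp_pos'],s['orientation'],s['q'],shift([.440,.328,.056]),shift([.440,.328,.042]))
```

```text
[0.4397229  0.32785529 0.07442277] [ 0.88315246  0.46778006  0.00281287 -0.03486585] [ 0.602306    0.36672537 -0.25422704  0.93621564  0.06863468  2.77016347] [-0.0004  0.0012  0.0184] [-0.0009  0.0021  0.0323]
```

Emit:
{"fn": "drive_tool", "kwargs": {"motion": [[[0, 0.001, 0.016], 0], [[0, 0.001, 0.008], 0], [[0, 0, 0.004], 0], [[0, 0, 0.002], 0], [[0, 0, 0.001], 0], [[0, 0, 0], 0], [[0, 0, 0], 0]]}}

```text
clock: 4.62
tcp_pos: [0.4419, 0.3291, 0.0445]
orientation: [0.882, 0.469, 0.004, -0.035]
wrist_force: [3.1, -4.4, 5.5]
opening: -0.0001
finger_force: 2.4
```

Emit:
{"fn": "drive_tool", "kwargs": {"motion": [[[0, 0, 0.0015], 0], [[0, 0, 0.0015], 0], [[0, 0, 0], 0], [[0, 0, 0], 0], [[0, 0, 0], 0]]}}

```text
clock: 5.03
tcp_pos: [0.4421, 0.3293, 0.0435]
orientation: [0.882, 0.469, 0.005, -0.035]
wrist_force: [-2.1, -9.3, 29.0]
opening: -0.0003
finger_force: 14.8
```

Emit:
{"fn": "drive_tool", "kwargs": {"motion": [[[0, 0, -0.01], 0], [[0, 0, -0.035], 0], [[0, 0, -0.04], 0], [[0, 0, -0.04], 0], [[0, 0, -0.04], 0], [[0, 0, -0.03], 0], [[0, 0, 0], 0]], "claw": 1}}

```text
clock: 5.62
tcp_pos: [0.4479, 0.3181, 0.2419]
orientation: [0.882, 0.47, 0.008, -0.036]
wrist_force: [0.9, 1.1, -0.4]
opening: 0.0831
finger_force: 0.0
```

Run:
```python
from h import *
print(shift([.5415,-.1732,.24]))
```

```text
[-0.3547  0.3508 -0.0348]
```

Emit:
{"fn": "drive_tool", "kwargs": {"motion": [[[-0.0295, 0.0292, -0.003], 0], [[-0.0295, 0.0292, -0.003], 0], [[-0.0295, 0.0292, -0.003], 0], [[-0.0295, 0.0292, -0.003], 0], [[-0.0295, 0.0292, -0.003], 0], [[-0.0295, 0.0292, -0.003], 0], [[-0.0295, 0.0292, -0.003], 0], [[-0.0295, 0.0292, -0.003], 0], [[-0.0295, 0.0292, -0.003], 0], [[-0.0295, 0.0292, -0.003], 0], [[-0.0295, 0.0292, -0.003], 0], [[-0.0295, 0.0292, -0.002], 0]]}}

```text
clock: 6.62
tcp_pos: [0.5397, -0.1754, 0.2356]
orientation: [0.882, 0.47, 0.004, -0.036]
wrist_force: [1.0, 0.3, -0.3]
opening: 0.0853
finger_force: 0.0
```

Emit:
{"fn": "drive_tool", "kwargs": {"motion": [[[0, 0, 0], 6.9], [[0, 0, 0], 6.9], [[0, 0, 0], 6.9], [[0, 0, 0], 6.9], [[0, 0, 0], 6.9], [[0, 0, 0], 6.7], [[0, 0, 0], 0]]}}

```text
clock: 7.2
tcp_pos: [0.5397, -0.1732, 0.2353]
orientation: [0.991, 0.127, -0.009, -0.035]
wrist_force: [0.3, -0.0, 1.0]
opening: 0.0855
finger_force: 0.0
```

Run:
```python
from h import *
s=manip.state();print(s['q'],s['tcp_pos'],s['orientation'],Ro.from_quat(s['orientation']).as_matrix().round(3))
c=cap('wrist','w2.png')
u=np.array([-.255,.967,0]);x=np.array([.967,.255,0]);o=np.array([.5255,-.1123,0])
for n,y,z in(('grip',-.074,.152),('trig',-.036,.15),('housefront',-.004,.084)):
  print(n,proj(c,o+u*y+[0,0,z]))
```

```text
[-0.33975915  0.34651627  0.14826021  1.42020474  0.05383546  2.54625495] [ 0.53965899 -0.17324137  0.23530253] [ 0.99128693  0.12672327 -0.00913785 -0.03475535] [[ 0.968  0.251 -0.027]
 [ 0.252 -0.965  0.067]
 [-0.009 -0.071 -0.997]]
grip [345.72865576 204.38517525]
trig [296.22414346 202.66685334]
housefront [273.94663603 181.33266592]
```

View pics/w2.png

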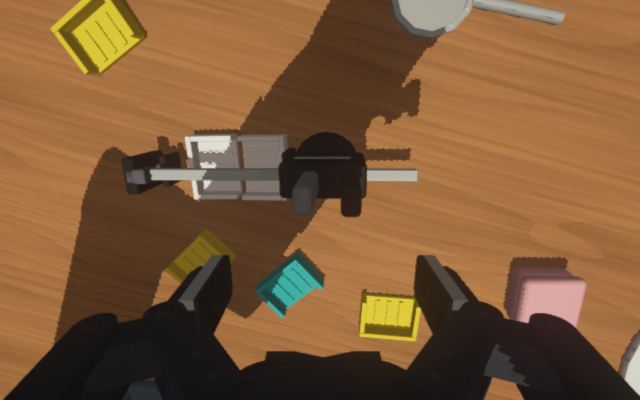

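The wrist view shows the grip post near (351,205) and the grey trigger post near (303,205). The dish halves are under the bar and still apart. An intensity profile will refine the post edges.

Run:
```python
from h import *
im=cv2.imread('pics/w2.png',0)
for r in(192,198,204,208): print(r,285,im[r,285:372].tolist())
for cc in(300,306,351):print(cc,170,im[170:222,cc].tolist())
```

```text
192 285 [27, 26, 28, 27, 25, 27, 32, 48, 57, 60, 60, 62, 63, 63, 64, 64, 64, 64, 64, 64, 65, 64, 63, 62, 60, 56, 53, 49, 47, 47, 47, 46, 43, 33, 27, 27, 26, 25, 28, 28, 27, 28, 28, 29, 28, 27, 27, 29, 29, 29, 29, 29, 30, 29, 28, 28, 27, 29, 29, 29, 31, 29, 30, 30, 30, 30, 31, 31, 32, 31, 32, 33, 31, 32, 32, 30, 35, 48, 48, 43, 48, 89, 113, 119, 120, 120, 121]
198 285 [93, 73, 56, 50, 48, 47, 47, 51, 56, 59, 61, 62, 63, 63, 64, 65, 64, 65, 66, 65, 65, 63, 63, 62, 61, 59, 53, 49, 48, 48, 48, 46, 47, 44, 41, 41, 42, 42, 41, 42, 43, 47, 69, 75, 75, 74, 74, 74, 74, 74, 75, 75, 75, 74, 73, 59, 39, 31, 30, 30, 30, 31, 31, 31, 31, 32, 32, 32, 33, 32, 32, 33, 33, 33, 33, 33, 46, 71, 90, 114, 123, 124, 123, 121, 120, 119, 118]
204 285 [60, 60, 61, 60, 61, 61, 60, 55, 56, 60, 60, 62, 63, 64, 64, 64, 64, 64, 64, 64, 65, 64, 62, 61, 60, 58, 53, 49, 49, 55, 57, 58, 58, 60, 61, 63, 72, 114, 125, 130, 131, 130, 130, 129, 129, 128, 128, 128, 129, 129, 129, 129, 130, 131, 129, 98, 54, 31, 30, 30, 32, 32, 32, 32, 31, 32, 31, 32, 34, 34, 33, 33, 33, 33, 33, 39, 75, 115, 124, 123, 124, 122, 122, 122, 121
[... 354 characters left out ...]
128, 127, 127, 127, 127, 128, 128, 127, 127]
300 170 [27, 25, 27, 27, 27, 30, 36, 44, 48, 49, 50, 50, 50, 51, 52, 52, 54, 56, 60, 64, 63, 64, 64, 64, 64, 65, 64, 64, 65, 64, 64, 64, 64, 64, 64, 64, 65, 63, 64, 64, 64, 64, 61, 58, 57, 56, 61, 62, 63, 62, 62, 57]
306 170 [28, 39, 48, 50, 50, 51, 50, 50, 51, 50, 51, 51, 51, 52, 51, 51, 53, 56, 59, 61, 63, 63, 64, 64, 65, 63, 64, 64, 63, 64, 64, 64, 64, 63, 64, 64, 63, 64, 63, 64, 64, 63, 60, 58, 57, 58, 61, 61, 61, 63, 63, 63]
351 170 [27, 27, 27, 26, 26, 27, 27, 26, 28, 27, 27, 28, 27, 29, 27, 28, 27, 29, 30, 30, 31, 30, 31, 31, 32, 31, 32, 33, 32, 33, 32, 32, 33, 32, 31, 32, 32, 33, 34, 33, 33, 34, 33, 35, 33, 34, 55, 101, 123, 127, 128, 128]
```

Run:
```python
from h import *
c=imaging.capture('wrist')
g=ray(c,(350.7,201),.152);t=ray(c,(301.5,200),.15);print(g,t,np.linalg.norm((g-t)[:2]),np.degrees(np.arctan2(*(g-t)[[0,1]])))
y=np.array([.252,-.968,0])
o=((g-y*.074)+(t-y*.036))/2; C=o+.063*y; C[2]=.101
print(o,C,shift(C))
# TCP is the shut tip; grasp point 19 mm behind along tilted z; keep grasp point at C
z=Ro.from_quat(manip.state()['orientation']).as_matrix()[:,2]
G=C.copy();G[2]=.12; print(shift(G+.019*z))
```

```text
[ 0.548135   -0.18671293  0.152     ] [ 0.53779294 -0.15061352  0.15      ] 0.03755163585265135 164.0136122257765
[ 0.52910397 -0.11542322  0.151     ] [ 0.54497997 -0.17640722  0.101     ] [0.0054 0.0138 0.1338]
[0.0052 0.0125 0.1338]
```

Emit:
{"fn": "drive_tool", "kwargs": {"motion": [[[0.005, 0.0045, 0.02], 0], [[0, 0, 0.035], 0], [[0, 0, 0.035], 0], [[0, 0, 0.025], 0], [[0, 0, 0.019], 0], [[0, 0, 0], 0], [[0, 0.008, 0], 0], [[0, 0, 0], 0], [[0, 0, 0], 0]]}}

```text
clock: 8.05
tcp_pos: [0.5457, -0.1766, 0.1028]
orientation: [0.991, 0.13, -0.007, -0.034]
wrist_force: [-0.3, -0.0, -0.1]
opening: 0.0856
finger_force: 0.0
```

Run:
```python
from h import *
s=manip.state();print(s['tcp_pos'],s['wrist_force'],s['q'],shift([.545,-.176,.101]))
c=cap('wrist','w3.png')
u=np.array([-.252,.968,0]);o=np.array([.529,-.1154,0])
print(proj(c,o-.204*u+[0,0,.057]),proj(c,o+.1*u+[0,0,.068]))
```

```text
[ 0.54568242 -0.17663815  0.10280129] [-0.32512944 -0.02763695 -0.12568925] [-0.3414126   0.42121071 -0.08412527  1.10923165  0.05302846  2.53888356] [-0.0005 -0.0007  0.0019]
[554.88631998 233.07985096] [ 73.86791975 224.91395021]
```

View pics/w3.png

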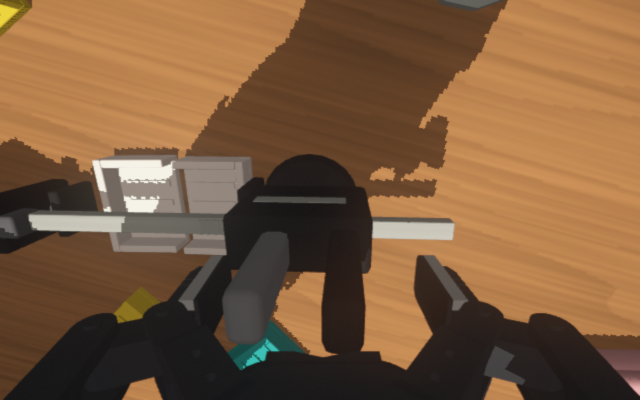

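The wrist view shows both posts inside the open fingers, the trigger post at (262,285) and the grip post at (345,290). The bar tail ends near (453,229). The dish halves have a small gap near column 183. Next is the first stroke.

Emit:
{"fn": "drive_tool", "kwargs": {"motion": [[[0, 0, 0], 0], [[0, 0, 0], 0], [[0, 0, 0], 0], [[0, 0, 0], 0], [[0, 0, 0], 0], [[0, 0, 0], 0]], "claw": 0.08}}

```text
clock: 8.6
tcp_pos: [0.5445, -0.1752, 0.1017]
orientation: [0.991, 0.13, -0.008, -0.034]
wrist_force: [-1.0, 5.1, 3.9]
opening: 0.0462
finger_force: 2.5
```

```bash
cat >> h.py <<'E'
def tail(c):
    im=c['image'].astype(int).sum(2)/3
    u=np.array([-.252,.968,0]);o=np.array([.529,-.1154,0])
    ys=np.arange(-.100,-.220,-.0005)
    v=[]
    for y in ys:
        p=proj(c,o+u*y+[0,0,.057]); v.append(im[int(round(p[1])),int(round(p[0]))])
    return ys,np.array(v)
E
python3 - <<'E'
from h import *
s=manip.state();print(s['tcp_pos'],s['wrist_force'],s['opening'],s['finger_force'])
for f in('w3','w4'):
  c=cap('wrist','w4.png') if f=='w4' else c if 0 else imaging.capture('wrist')
  if f=='w3': c=dict(c,image=cv2.imread('pics/w3.png')[:,:,::-1])
  hsv=cv2.cvtColor(np.ascontiguousarray(c['image']),cv2.COLOR_RGB2HSV)
  for r in(226,229,232):
    m=(hsv[r,:,1]<60)&(hsv[r,:,2]>90); xs=np.nonzero(m[375:520])[0]+375
    print(f,r,xs.min() if len(xs) else None,xs.max() if len(xs) else None, ray(c,(xs.max(),r),.057).round(4) if len(xs) else '')
  print(hsv[200,60:260,2].tolist())
E
```

```text
[ 0.54447608 -0.17518386  0.10166678] [-1.00347902  5.13757559  3.91539726] 0.04623085723528593 2.453211840474978
w3 226 375 453 [ 0.5665 -0.2503  0.057 ]
w3 229 375 453 [ 0.5646 -0.251   0.057 ]
w3 232 375 452 [ 0.5626 -0.2512  0.057 ]
[43, 41, 41, 42, 42, 42, 42, 43, 43, 43, 43, 44, 44, 45, 46, 45, 46, 46, 47, 47, 48, 48, 49, 48, 49, 49, 49, 50, 51, 50, 51, 51, 52, 53, 53, 69, 91, 98, 100, 100, 104, 119, 142, 148, 149, 149, 149, 145, 132, 118, 114, 113, 113, 113, 114, 114, 114, 113, 114, 114, 113, 113, 113, 139, 219, 235, 243, 245, 245, 245, 244, 242, 241, 241, 241, 241, 241, 241, 240, 241, 241, 241, 241, 241, 242, 241, 240, 241, 241, 241, 241, 241, 242, 242, 241, 240, 240, 236, 191, 154, 149, 149, 149, 149, 149, 149, 149, 149, 149, 149, 149, 148, 136, 129, 143, 149, 150, 150, 149, 141, 122, 114, 111, 106, 98, 95, 96, 103, 138, 148, 149, 149, 147, 141, 141, 142, 142, 142, 142, 141, 141, 141, 141, 141, 141, 141, 141, 144, 145, 145, 144, 144, 144, 144, 145, 144, 144, 145, 144, 145, 144, 144, 144, 144, 144, 144, 144, 144, 144, 144, 144, 144, 144, 144, 145, 145, 143, 109, 62, 39, 35, 3
[... 434 characters left out ...]
, 119, 119, 120, 119, 120, 119, 119, 119, 123, 149, 182, 237, 249, 251, 251, 251, 251, 251, 251, 251, 251, 251, 251, 251, 251, 251, 251, 251, 251, 251, 251, 251, 251, 251, 251, 251, 251, 251, 251, 251, 251, 251, 246, 199, 161, 156, 156, 156, 155, 155, 155, 156, 155, 155, 155, 155, 155, 148, 131, 141, 152, 155, 155, 155, 150, 134, 121, 118, 115, 105, 100, 99, 101, 120, 147, 154, 154, 154, 147, 142, 140, 140, 140, 140, 139, 140, 139, 139, 139, 139, 139, 139, 139, 139, 139, 139, 138, 138, 138, 138, 138, 138, 138, 137, 140, 141, 141, 141, 141, 141, 141, 141, 141, 141, 141, 141, 144, 145, 145, 144, 144, 143, 145, 104, 55, 38, 35, 35, 35, 34, 35, 34, 32, 34, 33, 33, 32, 33, 46, 76, 85, 86, 86, 86]
```

Emit:
{"fn": "drive_tool", "kwargs": {"motion": [[[0, 0, 0], 0], [[0, 0, 0], 0], [[0, 0, 0], 0], [[0, 0, 0], 0], [[0, 0, 0], 0]], "claw": 1}}

```text
clock: 9.12
tcp_pos: [0.5445, -0.176, 0.1011]
orientation: [0.991, 0.129, -0.009, -0.034]
wrist_force: [-0.4, 0.4, -0.5]
opening: 0.0855
finger_force: 0.0
```

```bash
cat >> h.py <<'E'
def bar():
    c=imaging.capture('wrist');o=np.array([.529,-.1154,0])
    hsv=cv2.cvtColor(np.ascontiguousarray(c['image']),cv2.COLOR_RGB2HSV)
    p=proj(c,o-np.array([-.252,.968,0])*.15+[0,0,.057]);r=int(round(p[1]))
    xs=np.nonzero((hsv[r,375:560,1]<60)&(hsv[r,375:560,2]>90))[0]+375
    X=ray(c,(xs.max()+.5,r),.057); s=manip.state()
    print('bar',round((X-o)@[.252,-.968,0]-.132,4),'F',s['finger_force'].round(1),s['wrist_force'].round(1),'op',round(s['opening'],4),'dy',((s['tcp_pos']-[.545,-.176,.101])@[-.252,.968,0]).round(4),s['clock'])
    return c
E
python3 - <<'E'
from h import *
c=bar(); im=c['image'][130:280,0:260]
cv2.imwrite('pics/c5.png',cv2.resize(im[:,:,::-1],(780,450),interpolation=2))
E
```

```text
Traceback (most recent call last):
  File "h.py", line 29, in bar
    print('bar',round((X-o)@[.252,-.968,0]-.132,4),'F',s['finger_force'].round(1),s['wrist_force'].round(1),'op',round(s['opening'],4),'dy',((s['tcp_pos']-[.545,-.176,.101])@[-.252,.968,0]).round(4),s['clock'])
                                                       ^^^^^^^^^^^^^^^^^^^^^^^
AttributeError: 'float' object has no attribute 'round'
```

```bash
sed -i "s/s\['finger_force'\].round(1)/round(s['finger_force'],1)/" h.py
python3 - <<'E'
from h import *
c=bar(); im=c['image'][130:280,0:260]
cv2.imwrite('pics/c5.png',cv2.resize(im[:,:,::-1],(780,450),interpolation=2))
E
```

```text
bar 0.0225 F 0.0 [0.6 0.9 0.2] op 0.0857 dy 0.0003 9.2167
```

View pics/c5.png

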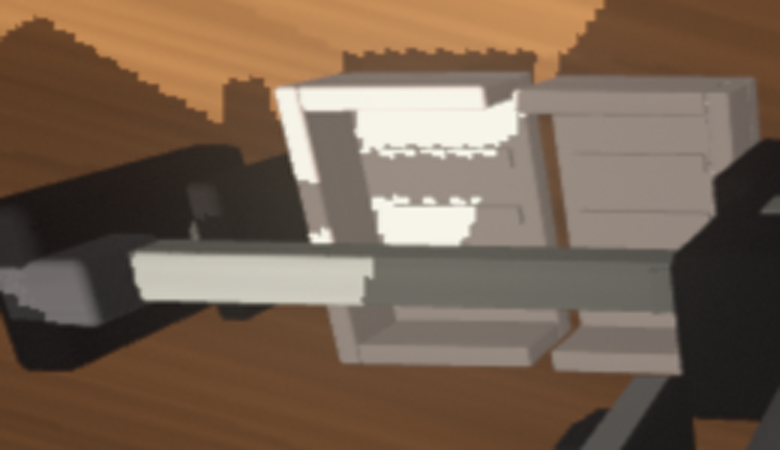

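The crop shows the pad close to the far half's end wall, and the dish gap still open at about (550,170). Next is the second stroke.

Emit:
{"fn": "drive_tool", "kwargs": {"motion": [[[0, 0, 0], 0], [[0, 0, 0], 0], [[0, 0, 0], 0], [[0, 0, 0], 0], [[0, 0, 0], 0], [[0, 0, 0], 0]], "claw": 0.08}}

```text
clock: 9.72
tcp_pos: [0.5444, -0.1753, 0.1014]
orientation: [0.991, 0.13, -0.009, -0.034]
wrist_force: [-2.8, 4.6, 4.7]
opening: 0.046
finger_force: 2.4
```

```bash
cat >> h.py <<'E'
def gap(c):
    # dark pixel run at break, along clamp y at height .024
    pass
E
python3 - <<'E'
from h import *
c=bar(); cv2.imwrite('pics/w5.png',c['image'][:,:,::-1])
E
```

```text
bar 0.0273 F 2.5 [-0.7  4.8  4. ] op 0.0463 dy 0.0008 9.7667
```

Emit:
{"fn": "drive_tool", "kwargs": {"motion": [[[0, 0, 0], 0], [[0, 0, 0], 0], [[0, 0, 0], 0], [[0, 0, 0], 0]], "claw": -0.06}}

```text
clock: 10.1
tcp_pos: [0.5444, -0.1751, 0.1015]
orientation: [0.991, 0.13, -0.009, -0.035]
wrist_force: [-1.9, 7.3, 5.8]
opening: 0.0402
finger_force: 5.0
```

Run:
```python
from h import *
c=bar(); cv2.imwrite('pics/w6.png',c['image'][:,:,::-1])
```

```text
bar 0.0301 F 5.0 [-2.2  7.   5.6] op 0.0403 dy 0.0011 10.15
```

Emit:
{"fn": "drive_tool", "kwargs": {"motion": [[[0, 0, 0], 0], [[0, 0, 0], 0], [[0, 0, 0], 0], [[0, 0, 0], 0], [[0, 0, 0], 0]], "claw": 1}}

```text
clock: 10.57
tcp_pos: [0.5445, -0.176, 0.1011]
orientation: [0.991, 0.129, -0.009, -0.034]
wrist_force: [-0.3, 0.3, -0.4]
opening: 0.0853
finger_force: 0.0
```

```bash
cat >> h.py <<'E'
def prof(c,x,z,y0,y1):
    im=c['image'].astype(float); u=np.array([-.252,.968,0]);v=np.array([.968,.252,0]);o=np.array([.529,-.1154,0])
    P=np.array([proj(c,o+u*y+v*x+[0,0,z]) for y in np.arange(y0,y1,.001)],np.float32)
    s=cv2.remap(c['image'],P[None,:,0],P[None,:,1],1)[0].astype(int)
    print(x,z,[f'{a[0]//10}/{a[2]//10}' for a in s])
E
python3 - <<'E'
from h import *
c=bar()
for x in(.035,.03,.02,-.025): prof(c,x,.024 if x>.031 else .006,.04,.072)
prof(c,.02,.024,.1,.13)
E
```

```text
bar 0.0298 F 0.0 [-0.4  0.1 -0.6] op 0.0853 dy 0.0002 10.6167
0.035 0.024 ['13/11', '13/11', '13/11', '13/11', '13/11', '13/11', '13/11', '13/11', '13/11', '13/11', '13/11', '14/12', '16/13', '16/13', '14/12', '12/10', '12/9', '12/10', '12/10', '13/10', '15/12', '16/14', '16/14', '17/14', '16/14', '16/14', '16/14', '16/14', '16/14', '16/13', '16/14', '16/13']
0.03 0.006 ['15/12', '15/12', '15/12', '15/12', '15/12', '15/12', '15/12', '15/12', '15/12', '15/12', '15/12', '15/12', '15/12', '15/12', '15/12', '15/12', '15/12', '15/12', '15/12', '15/12', '15/12', '15/12', '15/13', '16/13', '19/17', '20/18', '13/11', '11/9', '11/9', '12/10', '14/12', '20/18']
0.02 0.006 ['15/12', '15/12', '15/12', '15/12', '15/12', '15/12', '15/12', '15/12', '15/12', '15/12', '15/12', '15/12', '15/12', '15/12', '14/12', '13/10', '11/6', '11/7', '11/9', '11/9', '12/10', '14/12', '15/12', '15/13', '15/13', '16/14', '20/18', '23/22', '24/23', '24/23', '24/23', '24/23']
-0.025 0.006 ['10/9', '10/9', '10/9', '10/9', '10/9', '10/9', '10/9', '10/9', '10/9', '10/9', '10/9', '10/9', '10/9', '10/9', '10/9', '10/9', '10/9', '10/9', '10/9', '10/9', '10/9', '10/9', '10/9', '10/9', '10/9', '10/9', '10/9', '10/9', '10/9', '10/9', '10/9', '10/9']
0.02 0.024 ['11/9', '11/9', '11/9', '11/9', '11/9', '11/9', '11/9', '14/12', '21/18', '24/22', '24/23', '24/23', '24/23', '21/19', '14/10', '10/5', '10/5', '10/5', '10/5', '10/5', '10/5', '10/5', '9/4', '9/4', '9/4', '9/4', '10/5', '13/6', '12/5', '9/4']
```

Emit:
{"fn": "drive_tool", "kwargs": {"motion": [[[0, 0, 0], 0], [[0, 0, 0], 0], [[0, 0, 0], 0], [[0, 0, 0], 0], [[0, 0, 0], 0], [[0, 0, 0], 0]], "claw": 0.03}}

```text
clock: 11.12
tcp_pos: [0.5442, -0.1744, 0.1016]
orientation: [0.991, 0.13, -0.009, -0.035]
wrist_force: [-2.2, 6.7, 5.6]
opening: 0.0439
finger_force: 3.6
```

Run:
```python
from h import *
c=bar()
prof(c,.02,.006,.05,.07)
for x in(.02,.01): prof(c,x,.024,.1,.13)
```

```text
bar 0.037 F 3.6 [-2.5  7.4  5.8] op 0.0441 dy 0.0018 11.1667
0.02 0.006 ['15/13', '15/13', '15/13', '15/13', '14/12', '14/12', '15/13', '15/13', '15/13', '15/13', '15/13', '15/13', '15/13', '15/13', '15/13', '15/13', '16/14', '17/15', '21/20', '24/23', '25/23']
0.02 0.024 ['12/10', '12/10', '19/16', '24/22', '25/23', '25/23', '25/23', '24/22', '17/14', '10/6', '10/5', '10/5', '10/5', '10/5', '10/5', '10/5', '9/5', '9/5', '10/5', '14/6', '16/7', '16/7', '17/7', '17/7', '17/7', '17/7', '17/7', '16/7', '13/5', '12/5']
0.01 0.024 ['12/10', '13/11', '17/14', '21/18', '20/18', '17/15', '16/14', '15/13', '9/8', '6/5', '6/4', '6/4', '6/4', '6/4', '5/4', '5/4', '5/4', '5/4', '5/4', '5/4', '5/4', '5/4', '5/4', '5/4', '5/4', '5/4', '5/4', '5/4', '5/3', '5/3']
```

Emit:
{"fn": "drive_tool", "kwargs": {"motion": [[[0, 0, 0], 0], [[0, 0, 0], 0], [[0, 0, 0], 0], [[0, 0, 0], 0]], "claw": -0.06}}

```text
clock: 11.5
tcp_pos: [0.5443, -0.1748, 0.1018]
orientation: [0.991, 0.13, -0.008, -0.035]
wrist_force: [-2.1, 4.5, 6.6]
opening: 0.0405
finger_force: 9.5
```

Run:
```python
from h import *
c=bar()
prof(c,.02,.006,.05,.07)
for x in(.02,): prof(c,x,.024,.1,.115)
```

```text
bar 0.039 F 9.5 [-2.6  5.5  6.9] op 0.0404 dy 0.0013 11.55
0.02 0.006 ['15/13', '15/13', '15/13', '15/13', '15/12', '14/12', '15/13', '15/13', '15/13', '15/13', '15/13', '15/13', '15/13', '15/13', '15/13', '15/13', '16/14', '16/14', '19/18', '24/23', '25/23']
0.02 0.024 ['12/10', '13/11', '19/16', '24/22', '25/23', '25/23', '25/23', '24/22', '18/16', '11/7', '10/5', '10/5', '10/5', '10/5', '9/5']
```

Both halves are together and the pad is in about 2 mm (finger force 9.5 N). I'll release, re-centre 2.5 mm and make the final stroke in steps.

Emit:
{"fn": "drive_tool", "kwargs": {"motion": [[[0, 0, 0], 0], [[0, 0, 0], 0], [[0, 0, 0], 0], [[0, 0, 0], 0], [[0, -0.0025, 0], 0], [[0, 0, 0], 0]], "claw": 1}}

```text
clock: 12.05
tcp_pos: [0.5437, -0.1731, 0.1014]
orientation: [0.991, 0.129, -0.009, -0.034]
wrist_force: [-0.7, 0.3, -0.2]
opening: 0.0856
finger_force: 0.0
```

Emit:
{"fn": "drive_tool", "kwargs": {"motion": [[[0, 0, 0], 0], [[0, 0, 0], 0], [[0, 0, 0], 0], [[0, 0, 0], 0], [[0, 0, 0], 0], [[0, 0, 0], 0]], "claw": 0.12}}

```text
clock: 12.55
tcp_pos: [0.5436, -0.1721, 0.1017]
orientation: [0.991, 0.13, -0.009, -0.035]
wrist_force: [-1.5, 5.7, 4.6]
opening: 0.0476
finger_force: 3.5
```

Run:
```python
from h import *
c=bar()
```

```text
bar 0.0377 F 3.5 [-1.3  7.1  5.1] op 0.0478 dy 0.0042 12.6
```

Emit:
{"fn": "drive_tool", "kwargs": {"motion": [[[0, 0, 0], 0], [[0, 0, 0], 0], [[0, 0, 0], 0], [[0, 0, 0], 0]], "claw": 0.03}}

```text
clock: 12.93
tcp_pos: [0.5438, -0.1729, 0.1021]
orientation: [0.991, 0.13, -0.008, -0.034]
wrist_force: [-2.3, 3.5, 6.2]
opening: 0.0442
finger_force: 11.7
```

Run:
```python
from h import *
c=bar()
```

```text
bar 0.0401 F 11.7 [-2.9  3.1  5.9] op 0.0443 dy 0.0033 12.9833
```

Emit:
{"fn": "drive_tool", "kwargs": {"motion": [[[0, 0, 0], 0], [[0, 0, 0], 0], [[0, 0, 0], 0], [[0, 0, 0], 0]], "claw": -0.01}}

```text
clock: 13.32
tcp_pos: [0.544, -0.1735, 0.1023]
orientation: [0.991, 0.129, -0.008, -0.034]
wrist_force: [-1.3, 1.7, 6.6]
opening: 0.0429
finger_force: 15.9
```

Run:
```python
from h import *
c=bar();print(manip.state()['torque'])
```

```text
bar 0.0415 F 15.9 [-2.5  1.8  7.4] op 0.0425 dy 0.0027 13.3667
[-0.11015099  0.35219331  0.05253627]
```

Emit:
{"fn": "drive_tool", "kwargs": {"motion": [[[0, 0, 0], 0], [[0, 0, 0], 0], [[0, 0, 0], 0], [[0, 0, 0], 0], [[0, 0, 0], 0], [[0, 0, 0], 0]], "claw": -0.018}}

```text
clock: 13.87
tcp_pos: [0.544, -0.1736, 0.1023]
orientation: [0.991, 0.129, -0.008, -0.034]
wrist_force: [-2.0, 0.0, 7.3]
opening: 0.0425
finger_force: 16.8
```

Run:
```python
from h import *
c=bar()
prof(c,.02,.006,.05,.06)
im=c['image'][130:280,0:260]
cv2.imwrite('pics/end.png',cv2.resize(im[:,:,::-1],(780,450),interpolation=2))
```

```text
bar 0.0417 F 16.8 [-2.  -0.2  7.3] op 0.0423 dy 0.0025 13.9167
0.02 0.006 ['15/13', '15/13', '15/13', '15/13', '15/12', '14/12', '15/13', '15/13', '15/13', '15/13']
```

View pics/end.png

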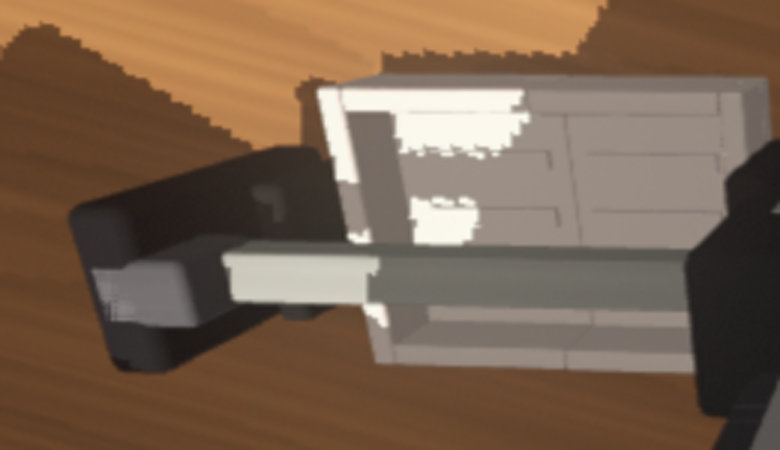

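The crop shows the dish halves meeting along a hairline at (570,180), with the pad tight on the far end wall. The squeeze is balanced at 16.8 N, so I'm handing in.

```bash
python3 -c "
from bench import manip
print(manip.job_done())"
```

```text
the job is handed in; nothing more can be done
None
```

I pressed the timer to its stop, then closed the clamp by its trigger until the dish halves met. The job was handed in at about 14 s with the trigger still squeezed at 16.8 N, which puts the pad at roughly half-way (about 5 to 6 mm of 12, estimated from force and bar travel); the hand-in gave no verdict.

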